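# Lock the bath lift: push the gate knob round the L-slot

### The arm

A 6-joint arm with a two-finger parallel gripper is mounted at the origin on the work surface. World frame = base frame: x ahead of the robot, y to its left, z up, the work surface at z = 0. Lengths are in m, angles in rad, forces in N, time in s.
With the tool pointing down it reaches from about 0.35 to 0.975 m from the base axis. Payload 4.9 kg.
Tool frame: the origin (TCP) lies on the centre line of the jaws, within the pads' length; the fingertips stand 22 mm ahead of it and the grasp point (between the pads) lies 3 mm ahead of it (manip.tcp_to_tips is the distance from the TCP to the fingertips, in m); z points along the fingers, x is the direction in which the jaws open and shut, and the axes are right-handed (so a half turn about z gives the same grasp; the last joint's range is limited). The gripper opens to 85 mm and grips with 20 to 120 N. Pads are 22 mm wide; open, the fingers measure 114 mm over their backs; the gripper's body (76 mm by 85 mm) begins 54 mm behind the grasp point. The pads swing forward as they close: fully open they stand 13 mm farther back than shut.
Start: joints at [-1.4, 0.053, 1.613, -0, 1.476, -0.119], TCP at [0.179, -0.599, 0.253] pointing down, gripper open.
Joint ranges: [-3.01, 3.01], [-1.01, 2.22], [0.06, 2.58], [-1.02, 4.17], [0.09, 2.62], [-3.14, 3.14]. Speed limits (rad/s): [2.57, 2.57, 3.14, 3.14, 3.14, 3.14].

### API

Orientations are given as a unit quaternion [w, x, y, z].
In Python, from plant import manip gives the robot as it stands.
- The arm moves only by the shell command python3 -m pendant 'ROWS'. ROWS is a JSON object of lists of equal length, an entry for each row: "linear": the shift along the tool's x, y, z in cm, a list of three; "rotation": the turn, a rotation vector about the tool's x, y, z in degrees, a list of three; "grip": the closure, from 0 (fully open) to 1 (shut). A call has exactly 10 rows; each row is the pose to reach, as a shift and turn from the pose commanded when the call began, along the tool's axes at that moment; what a row does not reach only later rows make up. A row lasts 1/12 s, in which the tool goes at most 41.7 mm and 7.16 degrees, less where a joint would pass 70% of its speed; a pose out of reach is approached as far as the arm can. A call with a gripper value outside its range is refused whole. The fingers move at their own pace and stop on an object; the grip force is fixed at half the most. Time passes only in rows, so rows that repeat a pose let the fingers close, or fill a call up. It gives the time, the measured TCP pose, the force and the opening at its end, in the units of the state.
- manip.state(): the state, without advancing time (a new reading comes with each control period).
- manip.grab_frame(name): name is "side" or "top"; returns the picture (384x512x3 uint8, red, green, blue); there is no depth.
- manip.calibration(name): a dict with "fx", "fy", "cx", "cy" (pixels), "cam_to_world" (4x4, takes a point from camera to world coordinates). Camera axes: x right, y up, looking along -z (the intrinsics and any distortion apply to the point x, -y, -z); pixel columns grow to the right and rows downward; lengths in m; the calibration is good to about 2 mm. A picture is of the moment at which its call begins. calibration takes no time and is no camera call.
- manip.job_done(): hands the job in, once; it reports no verdict.
The state is a dict: "time": time; "joint_pos": joint angles; "joint_vel": joint speeds; "joint_efforts": joint torques, N m; "tool_pos": TCP position; "tool_rot": TCP orientation; "contact_force": force on the tool from outside, world axes, zero at the start; "ft_torque": the same for the moment, N m; "gripper_width": opening from 0.0 (shut) to 1.0 (fully open).
Only numpy, scipy, OpenCV 4.12 (cv2) and the standard library are available. Lean on these libraries where they do the work, as an engineer would, in place of code of your own. Each camera call takes 0.05 s, during which the arm holds its last target. There are 200 camera calls.

### The job

Lock the bath lift: with the fingertips, push the black knob along its L-shaped slot away from the green mark, round the corner, and on until it is fully home in the orange-framed end. Only push it sideways, without forcing it or pulling it up, then leave it there, and leave the glassware and other things where they stand.

Things in the scene. Friction and masses are not known exactly. Their poses are not given: they have to be found in the camera images.
- console: Lock console fixed to the bench: white box, aluminium deck, 220 (its x) x 180 (its y) x 60 mm high; origin at the centre of its underside, z up. L-shaped slot 18 mm wide in the deck: the long leg runs along its +x, knob axis going from (-55, 30) at the green mark to the corner (45, 30) mm; the short leg along its -y to the orange-framed end (45, -30) mm. Position and yaw vary.
- knob: Black round knob, white dot on top, 30 mm diameter, on a 12 mm pin in the slot. Origin on its axis, centre of its underside, 4 mm above the deck; sides from 64 to 100 mm above the bench. Slides on 2 to 3 N of friction, cannot tilt, stays where left. Over 60 N from the fingers is forcing it. A 3 N spring holds it down; it can be pulled up 15 mm, but 5 mm is too much.
- gate_along (a joint): Travel of the knob along the console's +x, in m: 0 at the green end, 0.100 at the corner and all along the short leg (firm stop). It starts anywhere from 0 to 0.035. The pin has about 5 mm of play: it can enter the short leg once this is above about 0.095.
- gate_across (a joint): Travel of the knob along the console's -y, in m: 0 (up to 0.005 by play) in the long leg, 0.060 fully home in the orange-framed end (firm stop). Above 0.055 is home.
- corner (a point): Point at deck height, at the corner of the slot, where the knob's axis turns; axes as the console's.
- pocket (a point): Point at deck height, where the knob's axis is when fully home in the orange-framed end; axes as the console's.
- vial: Amber vial with blue cap, 24 mm diameter, 45 mm high, loose on the console deck inside the angle of the L, near the console's (-55, -50) mm; origin at the centre of its underside. Leave alone.
- jar: Amber jar, 56 mm diameter, 70 mm high, loose on the bench beside the console's -y side; origin at the centre of its underside. Leave alone.
- beaker: Glass beaker, 66 mm diameter, 85 mm high, loose on the bench beyond the console's +x side; origin at the centre of its underside. Leave alone.
- erlenmeyer: Conical flask, 84 mm diameter, 120 mm high, loose on the bench to the left; origin at the centre of its underside. Leave alone.
- wash_bottle: White bottle with red cap, 66 mm diameter, 170 mm high, loose on the bench to the right; origin at the centre of its underside. Leave alone.
- round_flask: Round flask, 92 mm diameter, 150 mm high, standing loose in a cork ring at the right; origin at the centre of its underside. Leave alone.
- spatula: Thin steel lab spatula, 186 mm long, 6 mm thick, lying loose on the bench near the right of the robot; origin at the middle of its underside. Leave alone.

How it is judged:
By the outcome, as a careful person would: the job done as asked, in the order asked, and still so for the second after the job is handed in, with the robot touching nothing.
It also fails if it takes over 51 s, if anything falls off the work surface, if the arm or the gripper's body presses on something with over 40 N, if the wrist force passes 120 N, or if a joint passes its speed limit or range.

## Working session

There is one attempt and no reset: what is moved stays moved. The work goes in short steps, Python scripts to look and compute and a shell command to move; the robot and the scene stay as the last step left them, time stands still between calls to the robot, and variables do not carry over. Pictures are saved under pics/ and viewed, about 8 in all and at most 12, crops included, and the job is handed in when it is done.

```bash
mkdir -p pics; python3 - <<'E'
from plant import manip
import cv2
for n in("top","side"):
    cv2.imwrite(f"pics/{n}0.png",manip.grab_frame(n)[:,:,::-1]); c=manip.calibration(n); print(n,c)
s=manip.state();print(s["time"],s["tool_pos"],s["tool_rot"],s["contact_force"],manip.tcp_to_tips)
E
```

```text
top {'fx': 494.1462776344376, 'fy': 494.1462776344376, 'cx': 256.5881307332638, 'cy': 188.98463181634085, 'cam_to_world': array([[ 1.36785094e-02,  9.78934881e-01, -2.03714008e-01,
         2.37634747e-01],
       [-9.99906443e-01,  1.34046711e-02, -2.72406206e-03,
        -2.65665998e-02],
       [ 6.40399006e-05,  2.03732211e-01,  9.79026650e-01,
         1.64859939e+00],
       [ 0.00000000e+00,  0.00000000e+00,  0.00000000e+00,
         1.00000000e+00]])}
side {'fx': 492.5537620702191, 'fy': 492.5537620702191, 'cx': 259.5057159035213, 'cy': 186.439741461711, 'cam_to_world': array([[ 0.97463081,  0.13934723, -0.17514892,  0.28873232],
       [-0.22279544,  0.67876349, -0.69974447, -0.99531297],
       [ 0.02137724,  0.72101489,  0.69258973,  1.0231266 ],
       [ 0.        ,  0.        ,  0.        ,  1.        ]])}
0.1 [ 0.17848818 -0.59841743  0.25214576] [-6.51480860e-04  8.01784401e-01 -5.97612647e-01 -6.88225833e-04] [-0.52785506  0.09552319  0.3550426 ] 0.022
```

View pics/top0.png

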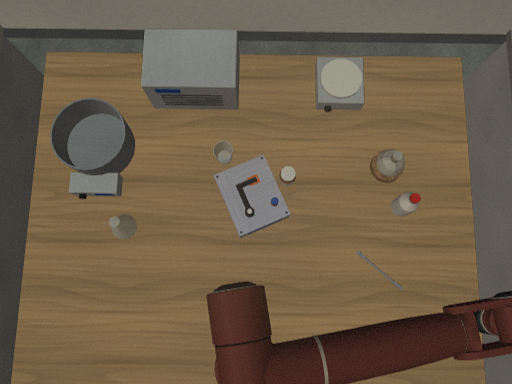

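View pics/side0.png

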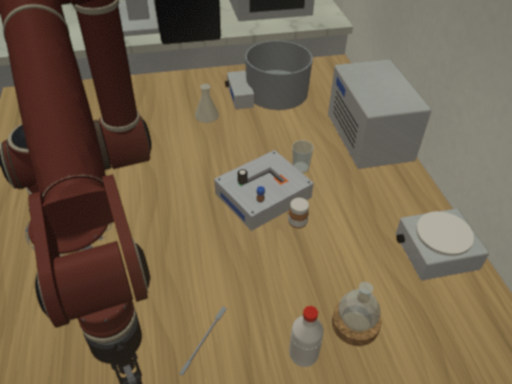

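Top view: the console is at about (252,195), the knob at (250,212), the corner near (240,188) and the orange end near (256,179). I'll enlarge both views for precise corners.

```bash
python3 - <<'E'
import cv2
a=cv2.imread("pics/top0.png")[145:245,200:310];b=cv2.imread("pics/side0.png")[145:235,205:325]
cv2.imwrite("pics/c1.png",cv2.resize(a,None,fx=6,fy=6,interpolation=cv2.INTER_CUBIC))
cv2.imwrite("pics/c2.png",cv2.resize(b,None,fx=6,fy=6,interpolation=cv2.INTER_CUBIC))
E
```

```text
(no output)
```

View pics/c1.png

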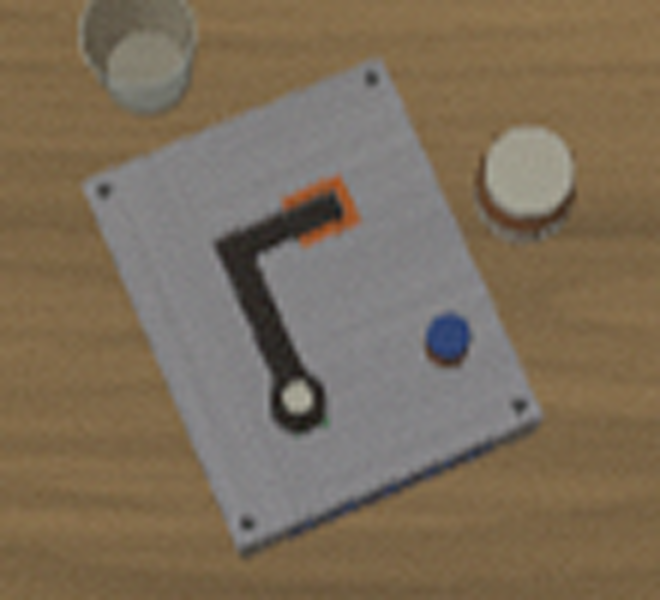

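View pics/c2.png

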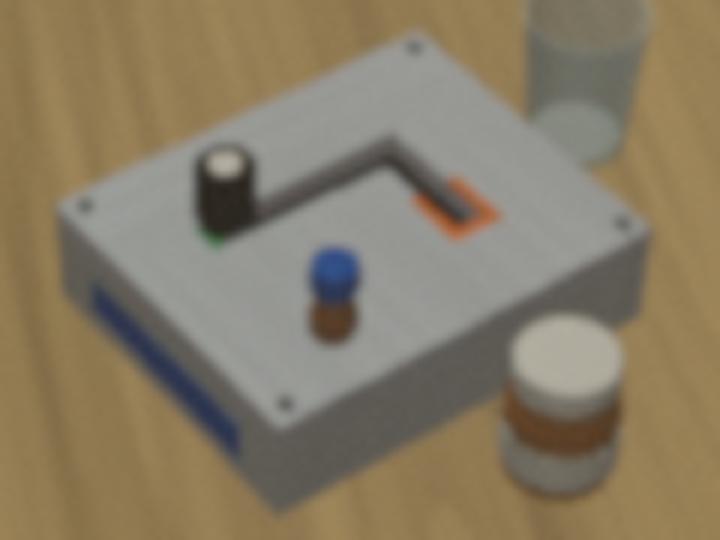

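```bash
cat > h.py <<'E'
import numpy as np
from plant import manip
from scipy.spatial.transform import Rotation as R
from scipy.optimize import least_squares
def proj(n,P):
    c=manip.calibration(n);p=np.c_[P,np.ones(len(P))]@np.linalg.inv(c["cam_to_world"]).T
    return np.c_[c["cx"]+c["fx"]*p[:,0]/-p[:,2],c["cy"]+c["fy"]*-p[:,1]/-p[:,2]]
def c2w(q,C):  # console mm -> world m
    C=np.atleast_2d(C)/1000.; c,s=np.cos(q[2]),np.sin(q[2])
    return np.c_[q[0]+c*C[:,0]-s*C[:,1],q[1]+s*C[:,0]+c*C[:,1],C[:,2]]
def tool():
    s=manip.state();return np.array(s["tool_pos"]),R.from_quat(np.array(s["tool_rot"])[[1,2,3,0]]),s
E
python3 - <<'E'
from h import *
crop=lambda a,o:(np.array(a)+.5)/6-.5+o
C=np.array([[110,90,60],[110,-90,60],[-110,-90,60],[-110,90,60.]])
ob={"top":crop([[85,185],[380,60],[541,418],[243,553]],[200,145]),"side":crop([[417,30],[650,232],[283,430],[60,208]],[205,145])}
kn={"top":crop([[297,397]],[200,145]),"side":crop([[225,163]],[205,145])}
for ns in(["top"],["side"],["top","side"]):
    f=lambda q:np.concatenate([(proj(n,c2w(q,C))-ob[n]).ravel() for n in ns])
    r=least_squares(f,[.5,0,.4]);q=r.x
    g=lambda k:np.concatenate([(proj(n,c2w(q,[k[0],k[1],100]))-kn[n]).ravel() for n in ns])
    k=least_squares(g,[-50,30]);print(ns,q.round(4),np.degrees(q[2]).round(2),np.abs(r.fun).max().round(2),"knob",k.x.round(1),k.fun.round(2))
np.save("q.npy",q)
p,T,s=tool();X=T.as_matrix()[:,0];print("tool x yaw",np.degrees(np.arctan2(X[1],X[0])))
for t in([-95,30,200],[-95,30,94]):
    w=c2w(q,t)[0];print(t,w,"tool cm",T.inv().apply(w-p)*100)
E
```

```text
['top'] [ 0.5485 -0.006   0.4273] 24.48 0.75 knob [-51.4  30.6] [0. 0.]
['side'] [ 0.5492 -0.0023  0.4278] 24.51 0.54 knob [-53.  32.] [-0. -0.]
['top', 'side'] [ 0.5487 -0.0045  0.4275] 24.49 1.02 knob [-52.3  31.3] [-0.52  0.27  0.33  0.59]
tool x yaw -73.3982399031066
[-95, 30, 200] [ 0.44982063 -0.01663119  0.2       ] tool cm [-47.99102676 -42.62365216   5.31438506]
[-95, 30, 94] [ 0.44982063 -0.01663119  0.094     ] tool cm [-47.97107455 -42.6212978   15.91436602]
```

```bash
python3 -m pendant '{"linear":[[-2.6,-2.3,0.2],[-5.2,-4.6,0.4],[-7.8,-6.9,0.6],[-10.4,-9.2,0.8],[-13,-11.5,1],[-15.6,-13.8,1.2],[-18.2,-16.1,1.4],[-20.8,-18.4,1.6],[-23.4,-20.7,1.8],[-26,-23,2]],"rotation":[[0,0,-1],[0,0,-2],[0,0,-3],[0,0,-4],[0,0,-5],[0,0,-6],[0,0,-7],[0,0,-7.9],[0,0,-7.9],[0,0,-7.9]],"grip":[1,1,1,1,1,1,1,1,1,1]}'
cat > where.py <<'E'
import sys
from h import *
q=np.load("q.npy");p,T,s=tool();X=T.as_matrix()[:,0]
d=p-c2w(q,[0,0,0])[0];c=R.from_euler("z",-q[2]).apply(d)*1000
print("t",round(s["time"],2),"console mm",c.round(1),"yaw err",np.degrees(np.arctan2(X[1],X[0])-q[2]+np.pi/2).round(2),"tilt z",T.as_matrix()[:,2].round(4),"F console",R.from_euler("z",-q[2]).apply(s["contact_force"]).round(1),s["gripper_width"])
t=list(map(float,sys.argv[1:4]));print("go cm",(T.inv().apply(c2w(q,t)[0]-p)*100).round(2))
E
python3 where.py -95 30 200
```

```text
time: 0.93
tool_pos: [0.3248, -0.2823, 0.2327]
tool_rot: [-0.0, 0.841, -0.541, -0.0]
contact_force: [0.3, 0.5, 0.2]
gripper_width: -0.001
t 0.93 console mm [-318.9 -159.9  232.7] yaw err -0.02 tilt z [-2.e-04  4.e-04 -1.e+00] F console [0.5 0.4 0.2] -0.0014974646244115515
go cm [-19.   -22.38   3.28]
```

```bash
python3 -m pendant '{"linear":[[-2.4,-2.8,0.5],[-4.8,-5.6,1],[-7.2,-8.4,1.5],[-9.6,-11.2,2.5],[-12,-14,3.5],[-14.4,-16.8,4.5],[-16.8,-19.6,6],[-19,-22.4,8],[-19,-22.4,8],[-19,-22.4,8]],"rotation":[[0,0,0],[0,0,0],[0,0,0],[0,0,0],[0,0,0],[0,0,0],[0,0,0],[0,0,0],[0,0,0],[0,0,0]],"grip":[1,1,1,1,1,1,1,1,1,1]}'
python3 where.py -95 30 94
```

```text
time: 1.77
tool_pos: [0.4487, -0.0165, 0.1513]
tool_rot: [0.001, 0.842, -0.539, -0.002]
contact_force: [0.7, 0.6, 0.3]
gripper_width: -0.004
t 1.77 console mm [-96.   30.6 151.3] yaw err 0.24 tilt z [-4.3e-03  6.0e-04 -1.0e+00] F console [0.9 0.3 0.3] -0.004058598220091512
go cm [ 0.07 -0.12  5.73]
```

```bash
python3 -m pendant '{"linear":[[0,0,0.8],[0,0,1.6],[0,0,2.4],[0,0,3.2],[0,0,4],[0,0,4.6],[0,0,5.2],[0,0,5.7],[0,0,5.7],[0,0,5.7]],"rotation":[[0,0,0],[0,0,0],[0,0,0],[0,0,0],[0,0,0],[0,0,0],[0,0,0],[0,0,0],[0,0,0],[0,0,0]],"grip":[1,1,1,1,1,1,1,1,1,1]}'
python3 where.py 19 30 94
python3 - <<'E'
from h import *
import cv2
b=manip.grab_frame("side")[:,:,::-1][125:235,185:325]
cv2.imwrite("pics/c3.png",cv2.resize(b,None,fx=5,fy=5,interpolation=cv2.INTER_CUBIC))
E
```

```text
time: 2.6
tool_pos: [0.4496, -0.0182, 0.096]
tool_rot: [0.0, 0.841, -0.541, -0.0]
contact_force: [0.3, -0.3, -0.0]
gripper_width: 0.001
t 2.6 console mm [-95.9  28.7  96. ] yaw err 0.01 tilt z [-6.e-04  1.e-04 -1.e+00] F console [ 0.1 -0.4 -0. ] 0.0010689494273843662
go cm [ -0.13 -11.49   0.2 ]
```

View pics/c3.png

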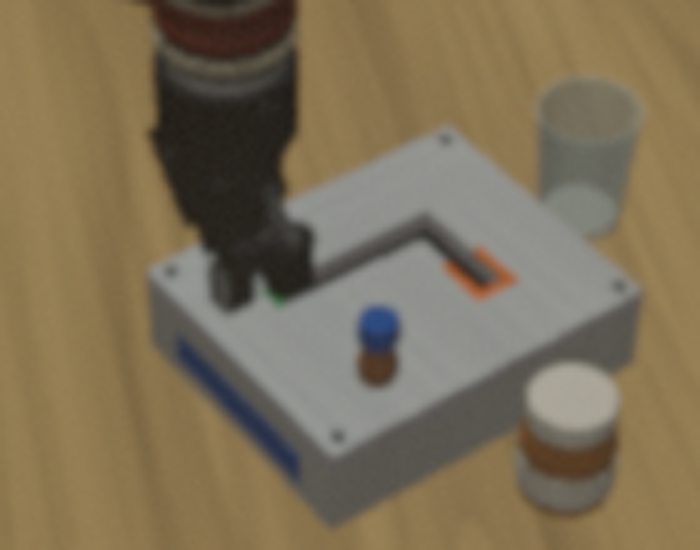

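The fingers are just behind the knob with a small gap, near (230,290), and clear of the deck. I'll push along the long leg.

```bash
python3 -m pendant '{"linear":[[-0.1,-0.6,0.1],[-0.1,-1.2,0.1],[-0.1,-1.6,0.1],[-0.1,-2,0.1],[-0.1,-2.4,0.1],[-0.1,-3,0.1],[-0.1,-3.7,0.1],[-0.1,-4.4,0.1],[-0.1,-5.2,0.1],[-0.1,-6,0.1]],"rotation":[[0,0,0],[0,0,0],[0,0,0],[0,0,0],[0,0,0],[0,0,0],[0,0,0],[0,0,0],[0,0,0],[0,0,0]],"grip":[1,1,1,1,1,1,1,1,1,1]}'
python3 where.py 19 30 94
```

```text
time: 3.48
tool_pos: [0.5047, 0.0078, 0.0953]
tool_rot: [0.0, 0.841, -0.541, 0.0]
contact_force: [-1.9, -2.6, 1.2]
gripper_width: -0.002
t 3.48 console mm [-34.9  29.5  95.3] yaw err 0.01 tilt z [-1.e-04 -1.e-04 -1.e+00] F console [-2.8 -1.6  1.2] -0.0019150384157459951
go cm [-0.05 -5.39  0.13]
```

```bash
python3 -m pendant '{"linear":[[0,-0.7,0],[0,-1.4,0],[0,-2.1,0],[0,-2.8,0],[0,-3.4,0],[0,-3.9,0],[0,-4.3,0],[0,-4.6,0],[0,-4.8,0],[0,-4.9,0]],"rotation":[[0,0,0],[0,0,0],[0,0,0],[0,0,0],[0,0,0],[0,0,0],[0,0,0],[0,0,0],[0,0,0],[0,0,0]],"grip":[1,1,1,1,1,1,1,1,1,1]}'
python3 where.py 19 30 94
```

```text
time: 4.32
tool_pos: [0.5486, 0.0279, 0.0952]
tool_rot: [0.0, 0.841, -0.541, -0.0]
contact_force: [-0.7, -2.4, 0.4]
gripper_width: 0.002
t 4.32 console mm [13.4 29.6 95.2] yaw err 0.01 tilt z [-1.e-04  0.e+00 -1.e+00] F console [-1.6 -1.9  0.4] 0.0016605927823871466
go cm [-0.04 -0.56  0.12]
```

```bash
python3 -m pendant '{"linear":[[0,-0.05,0],[0,-0.1,0],[0,-0.15,0],[0,-0.2,0],[0,-0.25,0],[0,-0.3,0],[0,-0.35,0],[0,-0.4,0],[0,-0.45,0],[0,-0.45,0]],"rotation":[[0,0,0],[0,0,0],[0,0,0],[0,0,0],[0,0,0],[0,0,0],[0,0,0],[0,0,0],[0,0,0],[0,0,0]],"grip":[1,1,1,1,1,1,1,1,1,1]}'
python3 where.py 19 30 94
```

```text
time: 5.15
tool_pos: [0.5526, 0.0298, 0.0953]
tool_rot: [-0.0, 0.841, -0.541, -0.0]
contact_force: [-0.4, -1.9, -0.5]
gripper_width: -0.001
t 5.15 console mm [17.8 29.6 95.3] yaw err 0.01 tilt z [ 0.e+00  1.e-04 -1.e+00] F console [-1.1 -1.6 -0.5] -0.0008980735294274636
go cm [-0.04 -0.12  0.13]
```

```bash
python3 -m pendant '{"linear":[[0,-0.03,0],[0,-0.06,0],[0,-0.09,0],[0,-0.12,0],[0,-0.15,0],[0,-0.18,0],[0,-0.21,0],[0,-0.24,0],[0,-0.27,0],[0,-0.3,0]],"rotation":[[0,0,0],[0,0,0],[0,0,0],[0,0,0],[0,0,0],[0,0,0],[0,0,0],[0,0,0],[0,0,0],[0,0,0]],"grip":[1,1,1,1,1,1,1,1,1,1]}'
python3 where.py 19 30 94
python3 - <<'E'
from h import *
import cv2
b=manip.grab_frame("side")[:,:,::-1][125:235,205:325]
a=manip.grab_frame("top")[:,:,::-1][135:245,195:315]
z=lambda i:cv2.resize(i,(400,367),interpolation=cv2.INTER_CUBIC)
cv2.imwrite("pics/c4.png",np.hstack([z(a),z(b)]))
E
```

```text
time: 5.98
tool_pos: [0.5537, 0.0302, 0.0953]
tool_rot: [0.002, 0.841, -0.541, -0.002]
contact_force: [-10.1, -4.8, 6.4]
gripper_width: 0.001
t 5.98 console mm [18.9 29.6 95.3] yaw err 0.03 tilt z [-0.0052 -0.0019 -1.    ] F console [-11.2  -0.2   6.4] 0.0013430117813206218
go cm [-0.04 -0.01  0.13]
```

View pics/c4.png

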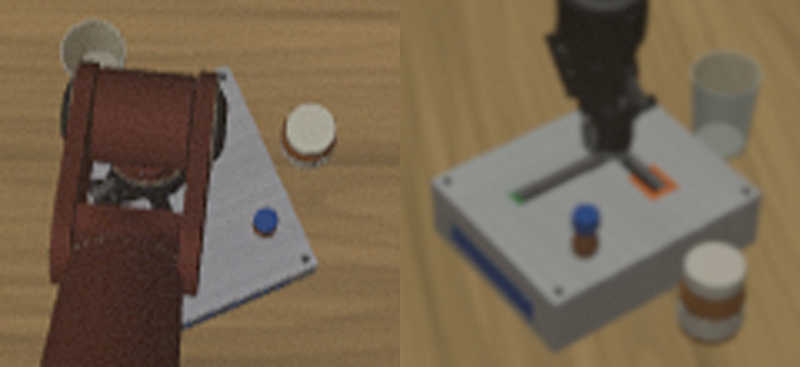

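Knob at the corner (side panel ≈(605,150)); force rose to 11 N right at the predicted stop. Next I'll back off and go round to its +y side.

```bash
python3 -m pendant '{"linear":[[0,0.4,0],[0,1,0],[0,1.7,0],[-1,2,0],[-2.2,2,0],[-3.4,2,0],[-4.6,2,0],[-5,2,0],[-5,2,0],[-5,2,0]],"rotation":[[0,0,0],[0,0,0],[0,0,0],[0,0,0],[0,0,0],[0,0,0],[0,0,0],[0,0,0],[0,0,0],[0,0,0]],"grip":[1,1,1,1,1,1,1,1,1,1]}'
python3 where.py 45 79 95
```

```text
time: 6.92
tool_pos: [0.5164, 0.0688, 0.0954]
tool_rot: [-0.0, 0.841, -0.54, 0.0]
contact_force: [-0.3, 0.2, -0.9]
gripper_width: -0.002
t 6.92 console mm [ 1.  80.1 95.4] yaw err 0.08 tilt z [ 4.e-04 -2.e-04 -1.e+00] F console [-0.2  0.3 -0.9] -0.001590180706189323
go cm [ 0.12 -4.4   0.04]
```

```bash
python3 -m pendant '{"linear":[[0,-1.1,0],[0,-2.2,0],[0,-3.3,0],[0,-4.2,0],[0,-4.4,0],[0.3,-4.4,0],[0.6,-4.4,0],[0.8,-4.4,0],[1,-4.4,0],[1,-4.4,0]],"rotation":[[0,0,0],[0,0,0],[0,0,0],[0,0,0],[0,0,0],[0,0,0],[0,0,0],[0,0,0],[0,0,0],[0,0,0]],"grip":[1,1,1,1,1,1,1,1,1,1]}'
python3 where.py 45 0 95
python3 - <<'E'
from h import *
import cv2
b=manip.grab_frame("side")[:,:,::-1][125:235,205:325]
cv2.imwrite("pics/c5.png",cv2.resize(b,None,fx=5,fy=5,interpolation=cv2.INTER_CUBIC))
E
```

```text
time: 7.75
tool_pos: [0.5605, 0.0767, 0.0953]
tool_rot: [0.0, 0.841, -0.541, 0.0]
contact_force: [0.5, -0.3, 0.1]
gripper_width: 0.0
t 7.75 console mm [44.4 69.1 95.3] yaw err -0.03 tilt z [ 0.e+00 -2.e-04 -1.e+00] F console [ 0.3 -0.5  0.1] 0.0001233766367514087
go cm [ 6.91 -0.06  0.03]
```

View pics/c5.png

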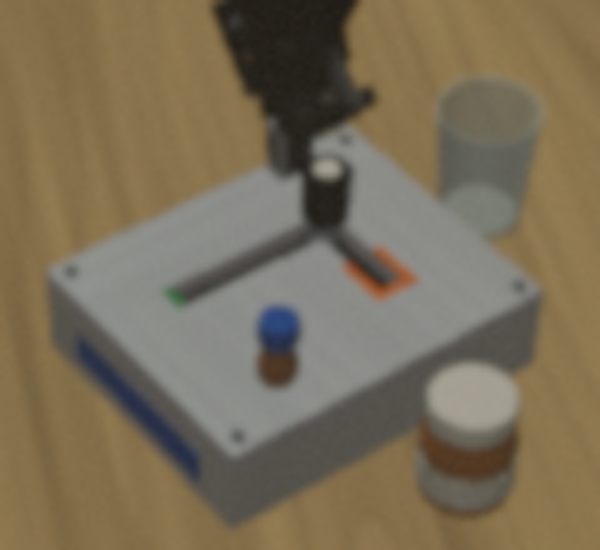

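The knob stands at the corner at (325,190), with the fingers behind it on the +y side. I'll push along the short leg.

```bash
python3 -m pendant '{"linear":[[0.3,0,0],[0.6,0,0],[0.9,0,0],[1.2,0,0],[1.5,0,0],[1.8,0,0],[2.1,0,0],[2.4,0,0],[2.7,0,0],[3,0,0]],"rotation":[[0,0,0],[0,0,0],[0,0,0],[0,0,0],[0,0,0],[0,0,0],[0,0,0],[0,0,0],[0,0,0],[0,0,0]],"grip":[1,1,1,1,1,1,1,1,1,1]}'
python3 where.py 45 0 95
```

```text
time: 8.63
tool_pos: [0.5731, 0.0498, 0.0953]
tool_rot: [0.0, 0.841, -0.541, -0.0]
contact_force: [-1.0, 2.3, 0.9]
gripper_width: 0.004
t 8.63 console mm [44.7 39.3 95.3] yaw err 0.01 tilt z [-2.e-04  0.e+00 -1.e+00] F console [0.1 2.4 0.9] 0.0041013847230209465
go cm [ 3.93 -0.03  0.03]
```

Sliding at 2.4 N. Continuing, stopping short of the end.

```bash
python3 -m pendant '{"linear":[[0.5,0,0],[1,0,0],[1.5,0,0],[2,0,0],[2.4,0,0],[2.7,0,0],[3,0,0],[3.2,0,0],[3.4,0,0],[3.5,0,0]],"rotation":[[0,0,0],[0,0,0],[0,0,0],[0,0,0],[0,0,0],[0,0,0],[0,0,0],[0,0,0],[0,0,0],[0,0,0]],"grip":[1,1,1,1,1,1,1,1,1,1]}'
python3 where.py 45 0 95
python3 -m pendant '{"linear":[[0.03,0,0],[0.07,0,0],[0.1,0,0],[0.13,0,0],[0.17,0,0],[0.2,0,0],[0.23,0,0],[0.27,0,0],[0.3,0,0],[0.3,0,0]],"rotation":[[0,0,0],[0,0,0],[0,0,0],[0,0,0],[0,0,0],[0,0,0],[0,0,0],[0,0,0],[0,0,0],[0,0,0]],"grip":[1,1,1,1,1,1,1,1,1,1]}'
python3 where.py 45 0 95
```

```text
time: 9.47
tool_pos: [0.5875, 0.018, 0.0952]
tool_rot: [0.0, 0.841, -0.541, -0.0]
contact_force: [-0.6, 1.0, 0.1]
gripper_width: -0.002
t 9.47 console mm [44.6  4.4 95.2] yaw err 0.01 tilt z [-2.e-04 -1.e-04 -1.e+00] F console [-0.1  1.2  0.1] -0.0021899601152556136
go cm [ 0.44 -0.04  0.02]
time: 10.3
tool_pos: [0.5887, 0.0154, 0.0953]
tool_rot: [0.0, 0.841, -0.541, -0.0]
contact_force: [-2.5, 1.7, 0.5]
gripper_width: 0.0
t 10.3 console mm [44.7  1.6 95.3] yaw err 0.01 tilt z [-1.e-04 -0.e+00 -1.e+00] F console [-1.6  2.6  0.5] 8.73180854722568e-05
go cm [ 0.16 -0.03  0.03]
```

```bash
python3 -m pendant '{"linear":[[0.03,0,0],[0.06,0,0],[0.09,0,0],[0.12,0,0],[0.15,0,0],[0.18,0,0],[0.21,0,0],[0.24,0,0],[0.27,0,0],[0.3,0,0]],"rotation":[[0,0,0],[0,0,0],[0,0,0],[0,0,0],[0,0,0],[0,0,0],[0,0,0],[0,0,0],[0,0,0],[0,0,0]],"grip":[1,1,1,1,1,1,1,1,1,1]}'
python3 where.py 45 0 95
```

```text
time: 11.13
tool_pos: [0.5891, 0.0144, 0.095]
tool_rot: [-0.001, 0.841, -0.541, -0.002]
contact_force: [-4.5, 8.1, 1.8]
gripper_width: -0.002
t 11.13 console mm [44.6  0.5 95. ] yaw err 0.01 tilt z [-0.0024  0.0036 -1.    ] F console [-0.8  9.2  1.8] -0.001631410927652449
go cm [ 0.05 -0.04 -0.  ]
```

Firm stop at the predicted spot (9 N). Retreating sideways, then up.

```bash
python3 -m pendant '{"linear":[[-0.3,0,0],[-0.9,0,0],[-1.8,0,0],[-3,0,0],[-3,0,-1.5],[-3,0,-4],[-3,0,-7],[-3,0,-10],[-3,0,-12],[-3,0,-12]],"rotation":[[0,0,0],[0,0,0],[0,0,0],[0,0,0],[0,0,0],[0,0,0],[0,0,0],[0,0,0],[0,0,0],[0,0,0]],"grip":[1,1,1,1,1,1,1,1,1,1]}'
python3 -m pendant '{"linear":[[0,2.5,0],[0,5.5,0],[0,8.5,0],[0,11.5,0],[0,14.5,0],[0,17.5,0],[0,19.5,0],[0,20,0],[0,20,0],[0,20,0]],"rotation":[[0,0,0],[0,0,0],[0,0,0],[0,0,0],[0,0,0],[0,0,0],[0,0,0],[0,0,0],[0,0,0],[0,0,0]],"grip":[1,1,1,1,1,1,1,1,1,1]}'
python3 - <<'E'
from h import *
import cv2
b=manip.grab_frame("side")[:,:,::-1]
a=manip.grab_frame("top")[:,:,::-1]
cv2.imwrite("pics/side9.png",b);cv2.imwrite("pics/top9.png",a)
z=lambda i:cv2.resize(i,(400,367),interpolation=cv2.INTER_CUBIC)
cv2.imwrite("pics/c6.png",np.vstack([np.hstack([z(a[135:245,195:315]),z(b[125:235,205:325])]),np.hstack([cv2.resize(a,(300,225)),cv2.resize(b,(300,225)),np.zeros((225,200,3),np.uint8)])]))
q=np.load("q.npy")
for n,o in(("top",[195,135]),("side",[205,125])): print(n,((proj(n,c2w(q,[45,-30,100]))-o)*400/120).round())
E
```

```text
time: 11.97
tool_pos: [0.5804, 0.0405, 0.222]
tool_rot: [-0.003, 0.841, -0.541, 0.005]
contact_force: [-0.1, -0.0, 1.8]
gripper_width: 0.001
time: 12.8
tool_pos: [0.3959, -0.0426, 0.215]
tool_rot: [-0.0, 0.841, -0.541, 0.0]
contact_force: [0.4, -0.1, 0.1]
gripper_width: 0.001
top [[197. 137.]]
side [[261. 152.]]
```

View pics/c6.png

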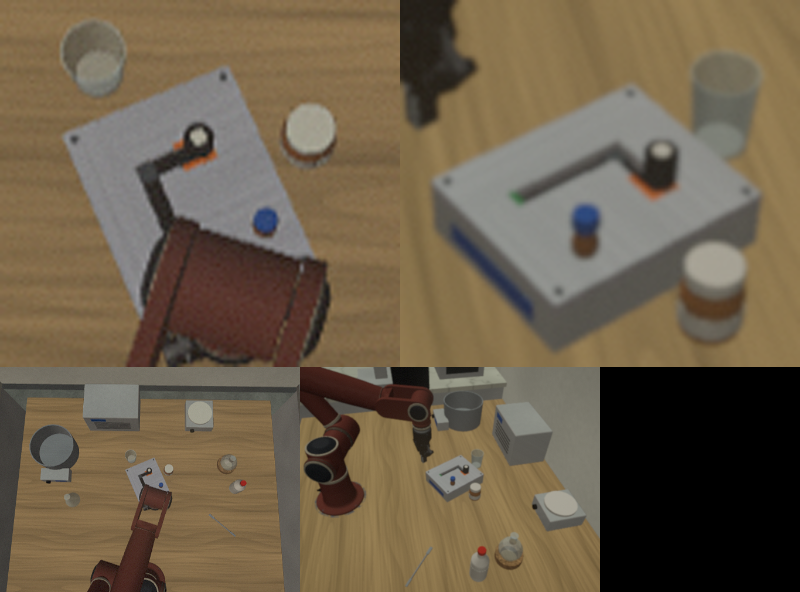

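The knob's white dot is at (198,137) in the top panel and (661,151) in the side panel. The predictions for fully home are (197,137) and (661,152), so it is home. The vial, jar, beaker and other things look unmoved, and the arm is clear.

```bash
python3 -c "
from plant import manip
print(manip.job_done())"
```

```text
the job is handed in; nothing more can be done
None
```

The bath lift is locked: the knob is fully home in the orange-framed end, and I handed the job in at about 13 s of the 51 s allowed. With closed fingertips I pushed the knob along the long leg to the corner stop. I then went round it and pushed it down the short leg to the end stop.

- **Forces:** the readings, taken at the end of each move, were about 2–3 N while sliding. They reached about 13 N in total at the corner stop and about 9 N at the end stop. The knob was never gripped or lifted.
- **Final position:** in both camera views the knob's white dot sits within about 1 pixel of where it should be when fully home. The stop was also felt where the geometry predicted it.
- **Surroundings:** by eye, the glassware and other things stand where they were, and the arm is retracted and touching nothing.
- **Disagreement:** the two cameras put the console about 4 mm apart sideways. I used the joint fit, and the contacts agreed with it to within about 1 mm. No check failed.

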